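# Build the upper tier of a kiln load

## Robot

A 7-joint arm with a two-finger parallel gripper is mounted at the origin on a cart in front of the work surface, level with it; the furniture and walls round the work are solid. World frame = base frame: x ahead of the robot, y to its left, z up, the work surface at z = 0. Lengths are in m, angles in rad, forces in N, time in s.
With the tool pointing down it reaches from about 0.35 to 0.9 m from the base axis. Payload 19.9 kg.
Tool frame: the origin (TCP) lies between the finger pads; the fingertips stand 19 mm ahead of it and the grasp point (between the pads) is the TCP; z points along the fingers, y is the line along which they close (so a half turn about z gives the same grasp; the last joint's range is limited). The gripper opens to 94 mm and grips with 3 to 60 N. Pads are 16 mm wide; open, the fingers measure 119 mm over their backs; the gripper's body (75 mm by 177 mm) begins 78 mm behind the grasp point.
Start: joints at [1.234, 0.417, -0.01, 1.614, 0.005, 1.111, -0.053], TCP at [0.182, -0.598, 0.224] pointing down, gripper open.
Joint ranges: [-2.81, 2.81], [-0.39, 2.02], [-1.27, 1.25], [0.06, 2.57], [-1.19, 4.33], [0.19, 2], [-2.82, 2.82]. Speed limits (rad/s): [1.89, 1.89, 2.39, 2.39, 3.01, 3.01, 3.01].

## Interface

Orientations are given as a 3x3 rotation matrix whose columns are the frame's x, y, z axes.
In Python, from rig import robot gives the robot as it stands. Calls block until the motion is done:
- robot.move_ptp(position, orientation): joint-space move of the TCP to a pose.
- robot.move_linear(position, velocity=0.15, frame=None, threshold=None): straight line of the TCP; frame=None keeps the orientation; velocity is the mean speed in m/s. With threshold (N) it stops when the force on the tool has changed by that much, and returns True; else False.
- robot.goto_joints(angles): joint-space move.
- robot.gripper_to(opening): finger opening in m; the grip force is fixed at half the most; returns when the fingers have stopped.
- robot.pause(seconds).
- robot.ik(position, orientation): joint angles nearest the present ones, or None.
- robot.get_state(): the state.
- robot.grab_frame(name): name is "scene" or "top" or "wrist"; returns the picture (480x640x3 uint8, red, green, blue); there is no depth.
- robot.camera_info(name): a dict with "fx", "fy", "cx", "cy" (pixels), "rvec" (rotation vector, rad) and "tvec" (3), from world to camera coordinates, as OpenCV has them. Camera axes: x right, y down, z forward; pixel columns grow to the right and rows downward; lengths in m; the calibration is good to about 2 mm. A picture is of the moment at which its call begins: read the wrist's pose just before it. camera_info takes no time and is no camera call; for the wrist camera it gives the pose at the moment of the call.
A pose or a line that the arm cannot do raises robot.PlanningError and nothing moves.
- robot.sign_off(): hands the job in; it is judged then, once.
The state is a dict: "time": time; "qpos": joint angles; "joint_vel": joint speeds; "effort": joint torques, N m; "ee_pos": TCP position; "tool_rot": TCP orientation; "force": force on the tool from outside, world axes, zero at the start; "moment": the same for the moment, N m; "opening": finger opening in m; "grasp_force": force on a finger pad.
Only numpy, scipy, OpenCV 4.12 (cv2) and the standard library are available. Lean on these libraries where they do the work, as an engineer would, in place of code of your own. Each camera call takes 0.05 s, during which the arm holds its last target. There are 200 camera calls.

## Task

Build the upper tier of this kiln load: pick out the three kiln posts of equal height and stand one upright on each of the three brown rings of the loaded plate, then lay the loose kiln plate on them, level and squarely above the lower plate. Last, set the copper cup that stands by itself on the bench upright in the middle of the upper plate. Leave the two odd posts standing where they are, and do not disturb the two cups already on the lower plate.

Things in the scene. Friction and masses are not known exactly. Their poses are not given: they have to be found in the camera images.
- post_a: kiln post: upright plain round tube of pale fired clay, 18 mm across, 40 mm tall, open bore at the top; loose, rigid, weighs about 32 g, stands on the worktop; origin: centre of its underside, z up along the post; one of the three of equal, middle height
- post_b: kiln post: upright plain round tube of pale fired clay, 18 mm across, 40 mm tall, open bore at the top; loose, rigid, weighs about 32 g, stands on the worktop; origin: centre of its underside, z up along the post; one of the three of equal, middle height
- post_c: kiln post: upright plain round tube of pale fired clay, 18 mm across, 40 mm tall, open bore at the top; loose, rigid, weighs about 32 g, stands on the worktop; origin: centre of its underside, z up along the post; one of the three of equal, middle height
- post_d: kiln post: upright plain round tube of pale fired clay, 18 mm across, 28 mm tall, open bore at the top; loose, rigid, weighs about 22 g, stands on the worktop; origin: centre of its underside, z up along the post; the odd short one, not wanted
- post_e: kiln post: upright plain round tube of pale fired clay, 18 mm across, 52 mm tall, open bore at the top; loose, rigid, weighs about 42 g, stands on the worktop; origin: centre of its underside, z up along the post; the odd tall one, not wanted
- lower_plate: loaded kiln plate: flat buff slab, whitish top, 64 (its x) x 180 (its y) x 10 mm thick, flat on the worktop, immovable; origin: centre of its underside. On top, three flat brown rings 21 mm across mark where posts stand, centred in its frame at (x -20, y -72), (x -20, y +72), (x +20, y 0) mm. Two copper cups stand between them
- upper_plate: loose kiln plate: the same slab, 64 (its x) x 180 (its y) x 10 mm thick, whitish top with no rings and nothing on it, about 230 g, flat on the worktop; origin: centre of its underside, z up. Either way round is right. Grip it from above across its 64 mm width at mid-length
- bench_cup: small open copper cup, 24 mm across the rim, slightly narrower at the foot, 13 mm tall, weighs about 20 g, mouth up; origin: centre of its underside, z up; it stands alone on the worktop
- loaded_cup1: small open copper cup, 24 mm across the rim, slightly narrower at the foot, 13 mm tall, weighs about 20 g, mouth up; origin: centre of its underside, z up; it stands loose on the loaded plate, near (x +4, y -36) mm in that plate's frame; not to be disturbed
- loaded_cup2: small open copper cup, 24 mm across the rim, slightly narrower at the foot, 13 mm tall, weighs about 20 g, mouth up; origin: centre of its underside, z up; it stands loose on the loaded plate, near (x +4, y +36) mm in that plate's frame; not to be disturbed
Things that resemble listed ones, but are neither listed nor needed, are in the scene too. What is shaped like the post_c but yellow is not meant.

How it is judged:
By the outcome, as a careful person would: the job done as asked, in the order asked, and still so for the second after the job is handed in, with the robot touching nothing.
It also fails if it takes over 109 s, if anything falls off the work surface, if the arm or the gripper's body presses on something with over 40 N, if the wrist force passes 120 N, or if a joint passes its speed limit or range.

## Working session

There is one attempt and no reset: what is moved stays moved. The work goes in short steps, each a Python script; the robot and the scene stay as the last script left them, time stands still between calls to the robot, and variables do not carry over. Pictures are saved under pics/ and viewed, at most 14 in all, crops included, and the job is handed in when it is done.

```bash
ls; mkdir -p pics
python3 - <<'E'
from rig import robot
import cv2,json
for n in ("top","scene"):
    i=robot.camera_info(n); print(n,{k:(v.tolist() if hasattr(v,'tolist') else v) for k,v in i.items()})
    cv2.imwrite(f"pics/{n}0.png",robot.grab_frame(n)[:,:,::-1])
s=robot.get_state();print(s)
E
```

```text
pics
top {'fx': 524.5043194967653, 'fy': 524.5043194967653, 'cx': 321.70678404643206, 'cy': 246.29197727947505, 'rvec': [2.1339695968558305, -2.1903146893140675, 0.0912972396298372], 'tvec': [-0.11440779998674884, 0.4759761336346043, 0.832585602513038]}
scene {'fx': 546.5171854859344, 'fy': 546.5171854859344, 'cx': 321.3136099123219, 'cy': 244.1920078983105, 'rvec': [1.9274628481735623, -1.1516713797089564, 0.5993426306605408], 'tvec': [-0.352281061331156, 0.24184998746725214, 0.710256302350977]}
{'time': 0.1, 'qpos': array([ 1.2334777 ,  0.41791615, -0.01032509,  1.61409183,  0.00468144,
        1.11072467, -0.05299447]), 'joint_vel': array([ 0.00014472, -0.00133743, -0.00028739, -0.00213858, -0.00075084,
        0.00142901,  0.00166039]), 'effort': array([ 1.85018922e-03, -8.52583194e+01,  6.40626457e-01, -4.26688349e+01,
       -4.87993949e-02,  1.64067198e-02, -6.00184512e-05]), 'ee_pos': array([ 0.18211745, -0.59754505,  0.22389588]), 'tool_rot': array([[ 9.56556406e-01,  2.91547073e-01, -3.83195144e-04],
       [ 2.91547318e-01, -9.56555834e-01,  1.04800829e-03],
       [-6.10038013e-05, -1.11419856e-03, -9.99999377e-01]]), 'force': array([ 0.36241975, -0.14252894,  0.91139042]), 'moment': array([0.02016008, 0.03524706, 0.04422374]), 'grasp_force': 0.0, 'opening': 0.09403551980414977}
```

View pics/top0.png

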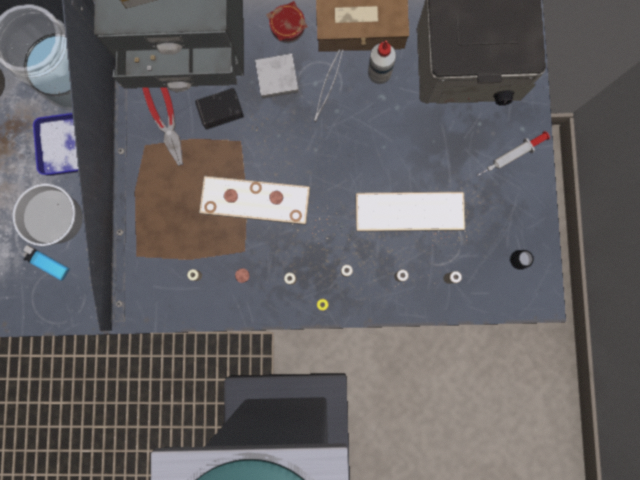

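View pics/scene0.png

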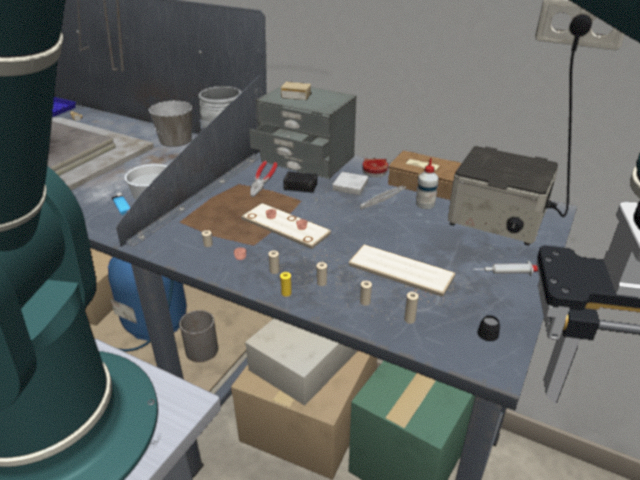

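The top view shows five pale posts at (193,275), (290,278), (347,270), (403,275) and (456,277), with a yellow decoy at (323,305). The bench cup is at (242,275), the lower plate (rings and two cups) at (255,200), and the loose plate at (410,211). In the scene view the leftmost post (207,238) looks short and the rightmost (411,307) looks tall. I'll measure the heights next.

```bash
cat > h.py <<'E'
import numpy as np, cv2
def cam(i):
    R,_=cv2.Rodrigues(np.array(i["rvec"],float)); return R,np.array(i["tvec"],float),np.array([[i["fx"],0,i["cx"]],[0,i["fy"],i["cy"]],[0,0,1.]])
def ray(i,p):
    R,t,K=cam(i); return -R.T@t, R.T@np.linalg.solve(K,[p[0],p[1],1.])
def onz(i,p,z):
    c,d=ray(i,p); return (c+d*(z-c[2])/d[2])
def proj(i,X):
    R,t,K=cam(i); q=K@(R@np.array(X,float)+t); return q[:2]/q[2]
def tri(i1,p1,i2,p2):
    c1,d1=ray(i1,p1);c2,d2=ray(i2,p2)
    s=np.linalg.lstsq(np.c_[d1,-d2],c2-c1,rcond=None)[0]
    a,b=c1+s[0]*d1,c2+s[1]*d2; return (a+b)/2,np.linalg.norm(a-b)
def blobs(m,lo,hi):
    n,l,s,c=cv2.connectedComponentsWithStats(m.astype(np.uint8))
    return [(c[k],s[k],l==k) for k in range(1,n) if lo<=s[k][4]<=hi]
E
python3 - <<'E'
from rig import robot
from h import *
np.set_printoptions(precision=4,suppress=True)
it,isc=robot.camera_info("top"),robot.camera_info("scene")
T=cv2.imread("pics/top0.png");S=cv2.imread("pics/scene0.png")
hs=cv2.cvtColor(T,cv2.COLOR_BGR2HSV); ss=cv2.cvtColor(S,cv2.COLOR_BGR2HSV)
mt=(hs[...,2]>125)&(hs[...,1]<120); 
print("plates")
for c,s,l in blobs(mt,1500,8000):
    cn=max(cv2.findContours(l.astype(np.uint8),0,2)[0],key=cv2.contourArea)
    r=cv2.minAreaRect(cn); b=np.array([onz(it,p,.01)[:2] for p in cv2.boxPoints(r)]); print(r,b.mean(0),b.round(4).tolist())
print("posts top")
for px in [(193,275),(290,278),(347,270),(403,275),(456,277)]:
    w=hs[px[1]-12:px[1]+13,px[0]-12:px[0]+13]; m=(w[...,2]>120)
    cn=max(cv2.findContours(m.astype(np.uint8),0,2)[0],key=cv2.contourArea)
    (u,v),r=cv2.minEnclosingCircle(cn); u+=px[0]-12; v+=px[1]-12
    out=[]
    for h in (.028,.04,.052):
        X=onz(it,(u,v),h); X[2]=h; B=X.copy();B[2]=0
        out.append((proj(isc,X).round(1).tolist(),proj(isc,B).round(1).tolist()))
    print((u,v,r),onz(it,(u,v),.04)[:2],out)
ms=(ss[...,2]>115)&(ss[...,1]>35)&(ss[...,1]<130)
for c,s,l in blobs(ms,60,500): 
    if s[1]>220: print("scene",c,s)
E
python3 - <<'E'
import cv2
S=cv2.imread("pics/scene0.png"); cv2.imwrite("pics/crop1.png",cv2.resize(S[220:340,190:430],None,fx=3.3,fy=3.3,interpolation=2))
E
```

```text
plates
((362.0, 19.5), (39.0, 92.0), 90.0) [ 0.8662 -0.206 ] [[0.9045, -0.1275], [0.8988, -0.2868], [0.8281, -0.2839], [0.8335, -0.1258]]
((34.5, 64.0), (118.0, 69.0), 90.0) [0.8061 0.363 ] [[0.9149, 0.4273], [0.9106, 0.3052], [0.6976, 0.3002], [0.7013, 0.4195]]
((58.41584396362305, 145.65841674804688), (51.14491271972656, 34.925804138183594), 84.2894058227539) [0.6586 0.3175] [[0.7011, 0.3529], [0.7054, 0.293], [0.6162, 0.2824], [0.6119, 0.3416]]
((37.0, 201.0), (74.0, 150.0), 0.0) [0.5657 0.3516] [[0.4389, 0.4098], [0.696, 0.4193], [0.6921, 0.2915], [0.4357, 0.2857]]
((254.07846069335938, 199.2283477783203), (108.4238510131836, 38.4795036315918), 5.806726932525635) [ 0.5565 -0.0151] [[0.5359, 0.0786], [0.601, 0.0719], [0.5769, -0.1095], [0.5123, -0.1015]]
((410.5, 210.5), (39.0, 109.0), 90.0) [ 0.5301 -0.2755] [[0.5654, -0.1862], [0.5602, -0.3675], [0.4948, -0.3641], [0.4998, -0.1841]]
((238.5, 459.5), (219.0, 39.0), -0.0) [0.1362 0.0153] [[0.1096, 0.1901], [0.1699, 0.1908], [0.1626, -0.1607], [0.1027, -0.1589]]
posts top
(192.5, 274.5, 6.041623115539551) [0.4314 0.0803] [([205.1, 
[... 960 characters left out ...]
45.3939] [343 240  17  12  66]
scene [239.8088 253.0735] [234 247  13  13 136]
scene [100.3512 264.2419] [ 91 249  22  35 430]
scene [273.9012 261.3256] [269 251  10  23 172]
scene [516.9367 258.7215] [507 255  21   7  79]
scene [404.7899 278.1834] [349 260 106  35 338]
scene [474.2571 265.2   ] [458 261  35  11 105]
scene [321.7126 272.7759] [317 262  10  24 174]
scene [332.3112 294.0102] [321 275  25  33 196]
scene [365.9171 291.9061] [361 281  10  24 181]
scene [411.6722 306.3112] [407 292  11  31 241]
scene [475.496 300.232] [459 295  30  14 125]
scene [305.8787 308.9958] [288 298  46  21 239]
scene [144.5664 353.7762] [127 343  29  23 286]
scene [551.3687 428.3502] [506 409  94  40 217]
```

View pics/crop1.png

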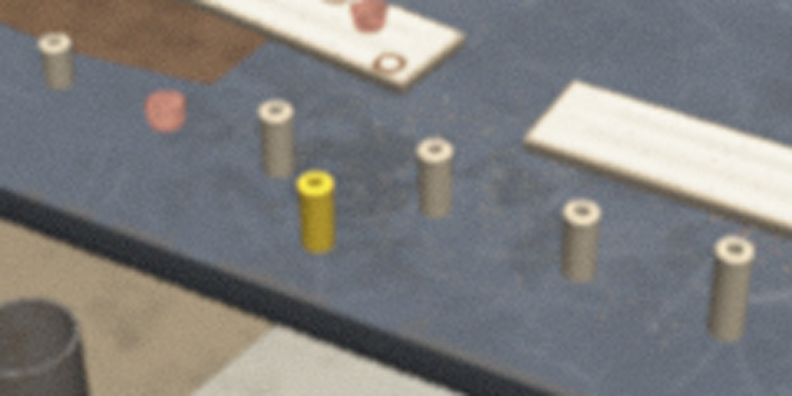

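The crop confirms the choice. The three equal posts are at scene (273,262), (322,272) and (366,292), each 23–24 px tall. The left one is short, the right one (31 px) is tall, and the yellow one is the decoy. I'll move above the work and refine with the wrist camera.

```bash
cat >> h.py <<'E'
def Rt(a):  # tool down, closing (y) axis along world angle a
    y=np.array([np.cos(a),np.sin(a),0]);z=np.array([0,0,-1.]);return np.c_[np.cross(y,z),y,z]
E
python3 - <<'E'
from rig import robot
from h import *
import pickle
np.set_printoptions(precision=4,suppress=True)
a=np.radians(-7.5)
for k,p in enumerate([(0.43,-.26,.30),(0.45,-.03,.30)]):
    robot.move_ptp(np.array(p),Rt(a)); robot.pause(.3)
    i=robot.camera_info("wrist"); f=robot.grab_frame("wrist")
    pickle.dump(i,open(f"pics/w{k}.pkl","wb")); cv2.imwrite(f"pics/w{k}.png",f[:,:,::-1])
    c,d=ray(i,(320,240)); print(robot.get_state()["ee_pos"],c,d,robot.get_state()["qpos"],robot.get_state()["time"])
E
python3 -c "
import cv2,numpy as np
cv2.imwrite('pics/w01.png',np.vstack([cv2.resize(cv2.imread(f'pics/w{k}.png'),(400,300)) for k in (0,1)]))"
```

```text
[ 0.4299 -0.2602  0.2999] [ 0.4398 -0.1833  0.4603] [-0.0279 -0.2577 -0.9659] [ 0.8663  0.1493 -0.4247  1.805   0.0657  1.2012  0.2905] 2.0167
[ 0.45   -0.0305  0.2999] [0.46   0.0464 0.4603] [-0.028  -0.2577 -0.9659] [ 0.6124  0.0545 -0.6306  1.9087  0.0345  1.1892 -0.1622] 3.2833
```

View pics/w01.png

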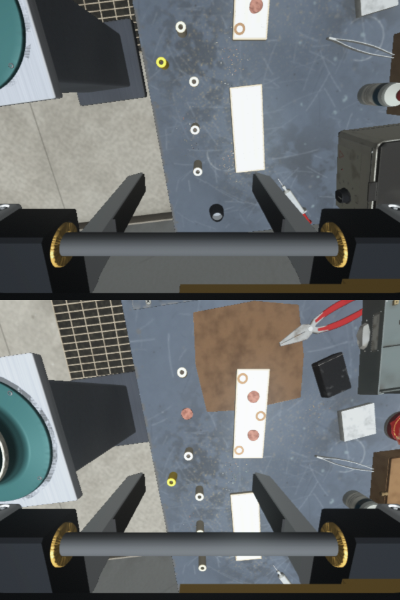

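The wrist views show posts A, B and C at w0 half-size (180,27), (194,82) and (195,130). The loose plate is at (248,128). In w1 the lower plate with its rings is at (251,112), and the bench cup is at (187,113).

Run:
```python
from h import *
import pickle
np.set_printoptions(precision=4,suppress=True)
I=[pickle.load(open(f"pics/w{k}.pkl","rb")) for k in (0,1)]
W=[cv2.imread(f"pics/w{k}.png") for k in (0,1)]
H=[cv2.cvtColor(w,cv2.COLOR_BGR2HSV) for w in W]
for k in (0,1):
    m=(H[k][...,2]>150)&(H[k][...,1]<70)
    for c,s,l in blobs(m,60,12000):
        if not(240<c[0]<460 and c[1]<330): continue
        cn=max(cv2.findContours(l.astype(np.uint8),0,2)[0],key=cv2.contourArea)
        if s[4]<600:
            (u,v),r=cv2.minEnclosingCircle(cn); print(k,"post",(round(u,1),round(v,1),round(r,1)),onz(I[k],(u,v),.04)[:2])
        else:
            r=cv2.minAreaRect(cn); b=np.array([onz(I[k],p,.01)[:2] for p in cv2.boxPoints(r)]); e=[b[1]-b[0],b[2]-b[1]]
            L=max(e,key=np.linalg.norm); print(k,"plate",b.mean(0),[np.linalg.norm(q) for q in e],"long dir deg",np.degrees(np.arctan2(L[1],L[0])))
h=H[1]; hue=(h[...,0]<16)|(h[...,0]>172)
m=hue&(h[...,1]>70)&(h[...,2]>90); m=cv2.morphologyEx(m.astype(np.uint8),cv2.MORPH_CLOSE,np.ones((3,3)))
for c,s,l in blobs(m,40,700):
    if 270<c[0]<460 and 100<c[1]<270: 
        cn=max(cv2.findContours(l.astype(np.uint8),0,2)[0],key=cv2.contourArea); (u,v),r=cv2.minEnclosingCircle(cn)
        print("brown",c,s[4],(u,v,r),"z=.01",onz(I[1],(u,v),.01)[:2],"z=.013",onz(I[1],(u,v),.013)[:2])
cv2.imwrite("pics/crop2.png",cv2.resize(W[1][90:270,270:470],None,fx=3.3,fy=3.3,interpolation=2))
```

```text
0 plate [ 0.5507 -0.0735] [np.float64(0.06560472185157556), np.float64(0.06397538806528426)] long dir deg -7.652305454233649
0 post (288.5, 42.9, 9.2) [ 0.423  -0.0749]
0 post (382.8, 45.6, 6.1) [ 0.5225 -0.091 ]
0 post (309.7, 130.1, 8.4) [ 0.433  -0.1658]
0 plate [ 0.5317 -0.2754] [np.float64(0.06382711050298863), np.float64(0.1817173856756488)] long dir deg -89.09181334336185
0 post (311.5, 207.8, 7.6) [ 0.4228 -0.2543]
0 post (316.0, 274.5, 7.4) [ 0.4166 -0.3395]
1 post (290.4, 115.3, 8.4) [0.434  0.0824]
1 plate [ 0.5907 -0.0345] [np.float64(0.2075044650242174), np.float64(0.1270700537186642)] long dir deg 82.27612162704106
1 post (387.7, 125.1, 5.6) [0.5414 0.0573]
1 post (416.6, 185.2, 5.4) [ 0.5697 -0.0146]
1 post (301.0, 249.5, 7.4) [ 0.4228 -0.0747]
1 post (319.0, 315.0, 7.3) [ 0.4331 -0.1662]
brown [390.7143 127.0714] 42 (388.1428527832031, 125.42857360839844, 7.657293319702148) z=.01 [0.5477 0.0577] z=.013 [0.5471 0.0576]
brown [405.1792 154.3458] 240 (405.3888854980469, 154.38888549804688, 8.78596305847168) z=.01 [0.5661 0.0208] z=.013 [0.5654 0.021 ]
brown [298.875  181.6613] 248 (298.9276428222656, 181.59210205078125, 8.90311050415039) z=.01 [0.4306 0.0055] z=.013 [0.4308 0.0057]
brown [416.9091 185.5636] 55 (416.5, 185.0, 7.159010887145996) z=.01 [ 0.5775 -0.0186] z=.013 [ 0.5767 -0.0182]
brown [404.8143 216.0048] 210 (404.85089111328125, 215.74562072753906, 8.334076881408691) z=.01 [ 0.5601 -0.0562] z=.013 [ 0.5595 -0.0555]
```

View pics/crop2.png

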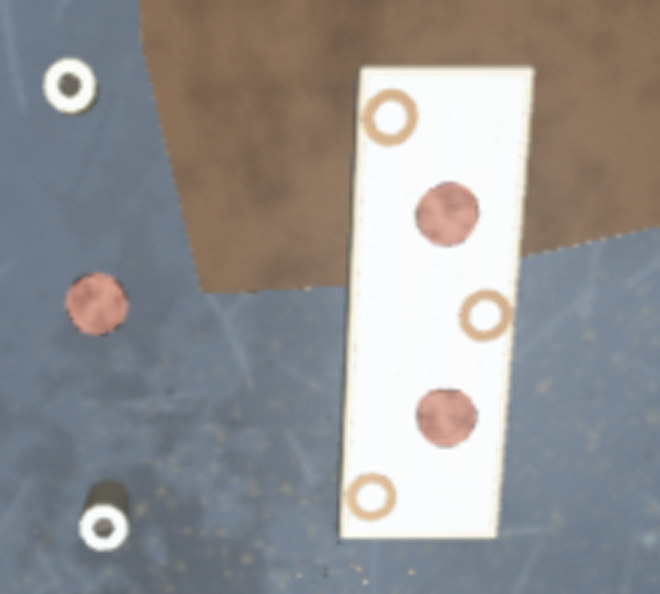

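```bash
cat > act.py <<'E'
from rig import robot
from h import *
import pickle
np.set_printoptions(precision=4,suppress=True)
i=pickle.load(open("pics/w1.pkl","rb"))
P=np.array([onz(i,p,.01)[:2] for p in [(387.9,125.3),(416.6,185.1),(382.4,240.6)]]); Q=np.array([[-20,72],[20,0],[-20,-72]])/1e3
p0,q0=P.mean(0),Q.mean(0); h=(((Q-q0)[:,0]+1j*(Q-q0)[:,1]).conj()*((P-p0)[:,0]+1j*(P-p0)[:,1])).sum()
yaw=np.angle(h); M=np.array([[np.cos(yaw),-np.sin(yaw)],[np.sin(yaw),np.cos(yaw)]])
C=p0-M@q0; rings=C+Q@M.T
def at(xy,z): return np.array([xy[0],xy[1],z])
def pick(xy,a,z,open_,up,close=0.0):
    robot.gripper_to(open_); robot.move_ptp(at(xy,z+.075),Rt(a)); robot.move_linear(at(xy,z),.15)
    robot.gripper_to(close); s=robot.get_state(); print("grip",s["opening"],s["grasp_force"],s["ee_pos"])
    robot.move_linear(at(xy,up),.2); print("lifted",robot.get_state()["opening"])
def place(xy,a,z,up,open_):
    robot.move_ptp(at(xy,up),Rt(a)); robot.move_linear(at(xy,z+.006),.15); robot.pause(.2)
    t=robot.move_linear(at(xy,z-.002),.015,threshold=3); s=robot.get_state(); print("touch",t,s["ee_pos"],s["force"])
    robot.gripper_to(open_); robot.move_linear(at(xy,up),.2); print("t",robot.get_state()["time"])
E
python3 - <<'E'
from act import *
print(C,np.degrees(yaw),P-rings)
pick((.4229,-.0748),yaw,.024,.04,.12)
place(rings[0],yaw,.034,.13,.036)
E
```

```text
[ 0.5578 -0.0164] -7.497579896580433 [[ 0.0001  0.0002]
 [-0.      0.0002]
 [-0.0001 -0.0004]]
grip 0.01749630880084897 30.00215470790863 [ 0.4232 -0.075   0.0244]
lifted 0.01718424249348706
touch True [0.5474 0.0576 0.0343] [ 0.0804 -0.3757  4.7665]
t 10.1083
```

Run:
```python
from act import *
pick((.4331,-.1660),yaw,.024,.04,.12)
place(rings[1],yaw,.034,.13,.036)
pick((.4227,-.2543),yaw,.024,.04,.12)
place(rings[2],yaw,.034,.13,.036)
robot.move_ptp(np.array((0.45,-.03,.30)),Rt(yaw)); robot.pause(.3)
i=robot.camera_info("wrist"); f=robot.grab_frame("wrist")[:,:,::-1]; pickle.dump(i,open("pics/w2.pkl","wb")); cv2.imwrite("pics/w2.png",f)
cv2.imwrite("pics/crop3.png",cv2.resize(f[90:370,270:470],None,fx=2.1,fy=2.1,interpolation=2))
H=cv2.cvtColor(np.ascontiguousarray(f),cv2.COLOR_BGR2HSV)
for r in rings: print("expect top px",proj(i,at(r,.05)),"ring",proj(i,at(r,.01)))
```

```text
grip 0.017474378185032575 30.001702308654785 [ 0.4334 -0.1663  0.0245]
lifted 0.017374975009066828
touch True [ 0.5777 -0.019   0.0343] [-0.3133 -0.5944  4.3455]
t 16.525
grip 0.017229396369690262 30.00159502029419 [ 0.423  -0.2546  0.0245]
lifted 0.017327840898187268
touch True [ 0.5286 -0.0852  0.0343] [ 0.1986 -0.2265  4.8408]
t 23.0167
expect top px [395.3347 124.3591] ring [388.366  126.2508]
expect top px [426.4812 189.9056] ring [417.1196 186.0567]
expect top px [388.6588 249.7327] ring [382.8133 241.0877]
```

View pics/crop3.png

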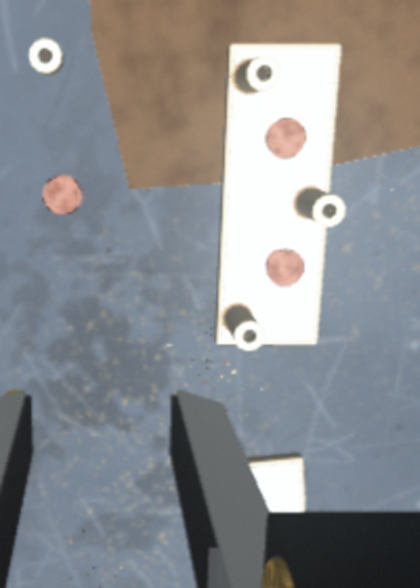

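All three posts sit concentrically on the rings: tops measured at (395,125), (426,190) and (389,250) against the predicted (395,124), (426,190) and (389,250). Both cups are undisturbed. Next I'll refine the loose plate's pose in world coordinates.

Run:
```python
from act import *
for k,lo,seed in ((0,225,(397,205)),(1,225,(400,170)),("t",200,(410,211))):
    n=f"pics/w{k}.png" if k!="t" else "pics/top0.png"
    i=pickle.load(open(f"pics/w{k}.pkl","rb")) if k!="t" else robot.camera_info("top")
    g=cv2.imread(n).min(2)
    for lo in (170,200,225):
        for c,s,l in blobs(g>lo,1500,12000):
            if not l[seed[1]-3:seed[1]+4,seed[0]-3:seed[0]+4].any(): continue
            cn=cv2.convexHull(max(cv2.findContours(l.astype(np.uint8),0,1)[0],key=cv2.contourArea)).reshape(-1,2)
            w=np.array([onz(i,p,.01)[:2] for p in cn],np.float32); r=cv2.minAreaRect(w*1000); print(k,lo,r)
```

```text
0 170 ((530.07177734375, -275.3946228027344), (178.49229431152344, 62.697330474853516), 88.76023864746094)
0 200 ((530.1615600585938, -275.57720947265625), (177.3695526123047, 61.587371826171875), 88.76504516601562)
0 225 ((530.0986328125, -275.2897033691406), (175.50941467285156, 59.352752685546875), 88.76716613769531)
1 170 ((557.6004028320312, -15.650733947753906), (177.84552001953125, 63.67792510986328), 82.31425476074219)
1 200 ((557.3848266601562, -16.190467834472656), (176.71917724609375, 62.06391906738281), 82.31541442871094)
1 225 ((557.19580078125, -16.17552947998047), (176.72743225097656, 60.72939682006836), 82.2759780883789)
t 170 ((529.2479858398438, -274.7947082519531), (176.2543182373047, 60.606788635253906), 88.42414855957031)
t 200 ((529.2241821289062, -275.1511535644531), (173.6502227783203, 57.23781204223633), 88.4222183227539)
```

Run:
```python
from act import *
pick((.5301,-.2754),np.radians(-1.3),.022,.094,.16)
s=robot.get_state();print(s["force"],s["moment"])
place(C,yaw,.072,.17,.094)
robot.move_ptp(np.array((0.45,-.03,.30)),Rt(yaw)); robot.pause(.3)
i=robot.camera_info("wrist"); f=np.ascontiguousarray(robot.grab_frame("wrist")[:,:,::-1]); cv2.imwrite("pics/w3.png",f)
for c,s,l in blobs(f.min(2)>190,1500,12000):
    if l[90:300,380:430].any():
        cn=cv2.convexHull(max(cv2.findContours(l.astype(np.uint8),0,1)[0],key=cv2.contourArea)).reshape(-1,2)
        w=np.array([onz(i,p,.06)[:2] for p in cn],np.float32); print(cv2.minAreaRect(w*1000))
sc=robot.grab_frame("scene")[:,:,::-1]
cv2.imwrite("pics/crop4.png",np.hstack([cv2.resize(f[90:290,270:470],(400,400)),cv2.resize(sc[170:290,220:340],(400,400),interpolation=2)]))
```

```text
grip 0.06354029523321182 30.00056952238083 [ 0.5302 -0.2755  0.0223]
lifted 0.06330779609424457
[ 0.1676  0.3122 -1.8483] [-0.0057 -0.1535  0.0017]
touch True [ 0.5579 -0.0164  0.0722] [-2.1559 -1.169   9.0341]
t 32.2
((557.4603271484375, -16.56250762939453), (177.32342529296875, 62.412452697753906), 82.50007629394531)
```

View pics/crop4.png

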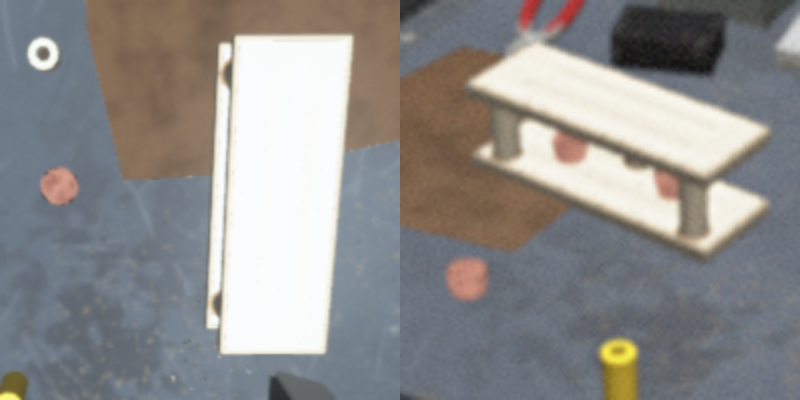

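The upper plate lies level on the posts at (557.5, -16.6) mm, yaw 82.5°, matching the lower plate. The bench cup is alone at crop (58,186), so I'll pick that next.

Run:
```python
from act import *
pick((.4308,.0057),yaw,.022,.05,.16)
place((.5576,-.0165),yaw,.082,.18,.046)
robot.move_ptp(np.array((0.45,-.03,.30)),Rt(yaw)); robot.pause(.3)
i=robot.camera_info("wrist"); f=np.ascontiguousarray(robot.grab_frame("wrist")[:,:,::-1]); cv2.imwrite("pics/w4.png",f)
h=cv2.cvtColor(f,cv2.COLOR_BGR2HSV); m=((h[...,0]<16)|(h[...,0]>172))&(h[...,1]>70)&(h[...,2]>90)
for c,s,l in blobs(m,100,900):
    if 370<c[0]<460 and 100<c[1]<290: print(c,s[4],onz(i,c,.073)[:2])
sc=robot.grab_frame("scene")[:,:,::-1]
cv2.imwrite("pics/crop5.png",np.hstack([cv2.resize(f[90:290,270:470],(400,400)),cv2.resize(sc[170:290,220:340],(400,400),interpolation=2)]))
```

```text
grip 0.02117080095154499 30.001760060404195 [0.431  0.0056 0.0222]
lifted 0.021181578058118045
touch True [ 0.5578 -0.0165  0.0822] [-3.2249 -0.2602  8.9821]
t 40.2583
```

View pics/crop5.png

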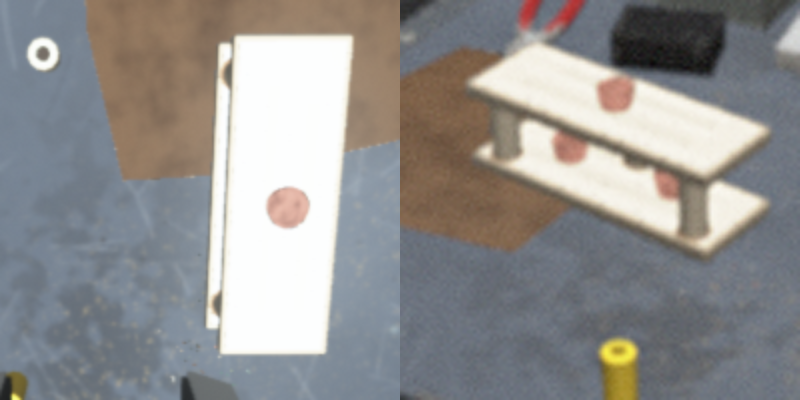

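Run:
```python
from act import *
i=robot.camera_info("wrist"); print(onz(i,(414,193.5),.073)[:2],proj(i,at((.5576,-.0165),.073)))
```

```text
[ 0.5576 -0.0172] [413.9448 192.9087]
```

The cup is at (557.6, -17.2) mm, within 1 mm of the plate's centre and upright. The gripper is clear, so I'm handing in.

```bash
python3 -c "
from rig import robot
print(robot.sign_off())"
```

```text
the job is handed in; nothing more can be done
None
```

The job is handed in: the three 40 mm posts stand on the rings, the upper plate lies level and square over the lower one, and the bench cup is within 1 mm of its centre; the robot's clock read about 40 s of the 109 s limit.

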